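# Tuck the hold-down flap of the card holder

## Task

Close up the sample-card holder using only your fingertips, picking nothing up: push the banded card pack along its tray until it is fully home against the end stop, fold the red sprung flap over the cards, and, while keeping it down, push it along by its black rib until it stops, its edge tucked well under the steel lip, so that it stays shut when you let go. Leave the brass weight, the glue stick and the eraser where they stand.

Things in the scene. Friction and masses are not known exactly. Their poses are not given: they have to be found in the camera images.
- holder: card holder fixed to the table: plywood base 150 (x) x 132 (y) x 6 mm with metal fittings; origin on the table under the middle of the card bay, z up; base spans x -88 to +62, y -64 to +68 mm. The bay runs along x: open at -x, end stop at +x, low side guides at y +-32 (tops z 16). Flap hinge on the +y side, steel lip on the -y side.
- bay_stop (a point): middle of the aluminium end stop's face, holder (+44, 0, 16) mm; the stop's top is at z 26
- hinge_mid (a point): middle of the flap's hinge axis, which lies along holder x, at holder (+13, +54 minus flap_slide, 34) mm. It runs between two aluminium cheeks, tops z 42, at holder x -22 to -17 and +44 to +48, y +32 to +60
- lip_edge (a point): middle of the lower free edge of the steel lip, holder (+13, -40, 41) mm. The lip is a ledge 4 mm thick (z 41 to 45), 58 mm wide along x, reaching back from this edge to its upright at y -55
- flap (a joint): angle of the red flap, rad: 0 = flat over the cards, 1.57 = upright, more = leaning outward (+y), limit 2.2. A 4 mm plate, 50 mm wide (holder x -12 to +38), edge 90 mm from the axis, the axis at mid thickness; flat, its top is at z 36. A weak spring (about 1 N at the rib) lifts it to about upright (1.3 to 2.1) whenever nothing holds it down; held by the lip alone it rests near 0.06.
- flap_slide (a joint): how far the flap, its hinge in slots, is pushed toward the lip (holder -y), m: 0 = drawn back, 0.016 = at the stop; starts 0 to 0.002, stays where left, moves at about 4 N. Flat, the flap's edge is at holder y -36 mm minus this: clear of the lip when drawn back, 12 mm under it at the stop. Slid forward before being folded down, it lands on top of the lip.
- rib_top (a point): middle of the top of the black rib: 44 mm wide along the hinge direction, 5 mm thick (68 to 73 mm from the hinge axis), 10 mm high on the flap's outer face (the upper face once folded); this point is 12 mm outward of the axis plane
- cards: loose banded pack of pale cards lying flat in the bay, 86 mm long (along the bay), 56 wide, 23 thick, 0.1 kg; origin at the centre of its underside, its y axis along its length. It starts 18 to 36 mm short of the stop; home, its origin is at holder x +1 to +2 mm. Push at its -x end.
- weight: brass check weight with a neck, 29 mm diameter, 46 tall; origin at the centre of its underside. Bystander.
- glue: white and blue glue stick standing upright, 24 mm diameter, 86 tall; origin at the centre of its underside. Bystander.
- eraser: blue and white eraser lying flat, 23 x 55 x 15 mm; origin at the centre of its underside. Bystander.
Things that resemble listed ones, but are neither listed nor needed, are in the scene too. Leave any blue look-alike of the cards alone.

How it is judged (in metres and radians):
At the end, for the whole second after the job is handed in: The flap lies folded (flap joint under 0.12 rad) with its edge pushed under the lip (flap_slide over 11 of its 16 mm), and the card pack lies flat in the bay within about 5 mm of the end stop, at rest (value of joint flap below 0.12 rad and value of joint flap_slide above 0.011 m and x of cards in the frame of holder above -0.004 m and z of cards in the frame of holder below 0.01 m and linear speed of cards below 0.02 m/s); the robot touches nothing.
It fails at once if the card pack is lifted more than 10 mm off the base (z of cards in the frame of holder above 0.016 m).
It fails at once if the brass weight is moved more than 20 mm or tipped over (distance of weight from where it was at the start of the episode above 0.02 m or angle between weight's own z axis and vertical above 0.5 rad).
It fails at once if the glue stick is moved more than 20 mm or tipped over (distance of glue from where it was at the start of the episode above 0.02 m or angle between glue's own z axis and vertical above 0.5 rad).
It fails at once if the eraser is moved more than 20 mm or tipped over (distance of eraser from where it was at the start of the episode above 0.02 m or angle between eraser's own z axis and vertical above 0.5 rad).
It also fails if it takes over 48 s, if anything falls off the work surface, if the arm or the gripper's body presses on something with over 40 N, if the wrist force passes 120 N, or if a joint passes its speed limit or range.

## Robot

A 7-joint arm with a two-finger parallel gripper is mounted at the origin on a cart in front of the work surface, level with it; the furniture and walls round the work are solid. World frame = base frame: x ahead of the robot, y to its left, z up, the work surface at z = 0. Lengths are in m, angles in degrees, forces in N, time in s.
With the tool pointing down it reaches from about 0.425 to 0.875 m from the base axis. Payload 4.7 kg.
Tool frame: the origin (TCP) lies between the finger pads; the fingertips stand 19 mm ahead of it and the grasp point (between the pads) is the TCP; x points along the fingers, z is the direction in which the jaws open and shut, and the axes are right-handed (so a half turn about x gives the same grasp; the last joint's range is limited). The gripper opens to 87 mm and grips with 3 to 60 N. Pads are 19 mm wide; open, the fingers measure 117 mm over their backs; the gripper's body (75 mm by 190 mm) begins 51 mm behind the grasp point.
Start: joints at [0.808, 18.392, -4.016, 83.108, 1.295, 78.541, -3.26], TCP at [0.65, -0, 0.242] pointing down, gripper open.
Joint ranges: [-163.93, 163.93], [-17.29, 119.83], [-79.2, 71.16], [3.27, 140.29], [-89.18, 269.18], [5.43, 117.66], [-154.24, 154.24]. Speed limits (degrees/s): [147.25, 147.25, 180, 180, 180, 180, 180].

## Interface

Orientations are given as [roll, pitch, yaw] about the fixed x, y, z axes, in that order (R = Rz(yaw) Ry(pitch) Rx(roll)).
In Python, from cell import monitor, read_camera, camera_model, env, regions_of gives the robot as it stands. The module is installed in compiled form; this text tells all that it offers.
- The arm moves only by the tool step_arm, never from a script. Its argument "deltas" is a list of rows, each a list of 5 numbers: the gripper's target within -1 to 1 (fully open at 1, half-way at 0, shut at -1), then the shift along the tool's x, y, z in m, then the turn about the tool's x in degrees. A call has 1 to 12 rows; each row is the pose to reach, as a shift and turn from the pose commanded when the call began, along the tool's axes at that moment; what a row does not reach only later rows make up. A row lasts 1/8 s, in which the tool goes at most 62.5 mm and 10.7 degrees, less where a joint would pass 70% of its speed; a pose out of reach is approached as far as the arm can. A call with a gripper value outside its range is refused whole. The fingers move at their own pace and stop on an object; "newtons" is the grip in N (left out, the last holds). Time passes only in rows, so rows that repeat a pose let the fingers close. It gives the time, the measured TCP pose, the force and the opening at its end, in the units of the state.
- monitor.get_obs(): the state, without advancing time (a new reading comes with each control period).
- read_camera(name): name is "scene" or "side" or "wrist"; returns (picture, depth): 384x512x3 uint8, red, green, blue; 384x512 float32, m along the optical axis (not along the pixel's ray), 0 where there is no reading.
- camera_model(name): a dict with "fx", "fy", "cx", "cy" (pixels), "xyz" and "attitude" of the camera in the world. Camera axes: x right, y down, z forward; pixel columns grow to the right and rows downward; lengths in m; the calibration is good to about 2 mm. A picture is of the moment at which its call begins: read the wrist's pose just before it. camera_model takes no time and is no camera call; for the wrist camera it gives the pose at the moment of the call.
- env.sign_off(): hands the job in, once; it reports no verdict.
Trained networks look in the newest picture that a camera, given by its name, has taken for a name from the list of things; names that differ only in an ending like _2 or _b are one class to them, and where a whole thing is asked for, a point or a joint stands for the part that bears it (a point fixed in the world has none). Each returns a list of dicts, best first, with "p" (0 to 1); they miss things now and then, are a little off and sometimes report something else, mostly with a low value. They report only what shows in the picture. A call takes as long as a camera call. They do not tell look-alikes from the thing itself.
- regions_of(camera, thing): "pixels" (384x512 bool, what is visible of it) and "pixel" ([column, row] in pixels, amid what is visible of it).
The state is a dict: "time_s": time; "qpos": joint angles; "joint_velocities": joint speeds; "effort": joint torques, N m; "tool_pos": TCP position; "tool_rot": TCP orientation; "force": force on the tool from outside, world axes, zero at the start; "wrist_torque": the same for the moment, N m; "grip_width": finger opening in m.
Only numpy, scipy, OpenCV 4.12 (cv2) and the standard library are available. Lean on these libraries where they do the work, as an engineer would, in place of code of your own. Each camera call takes 0.05 s, during which the arm holds its last target. There are 200 camera calls.

## Working session

There is one attempt and no reset: what is moved stays moved. The work goes in short steps, Python scripts to look and compute and a tool call to move; the robot and the scene stay as the last step left them, time stands still between calls to the robot, and variables do not carry over. Pictures are saved under pics/ and viewed, about 8 in all and at most 12, crops included, and the job is handed in when it is done.

Besides the shell and the picture viewer there is one more tool, called after "Call:" as name(argument=value, ...) on one line, values as JSON. step_arm: Moves the arm, as the interface text tells. Its arguments: {"type":"object","properties":{"deltas":{"type":"array"},"newtons":{"type":"number"}},"required":["deltas"]}

```bash
mkdir -p pics; cat > h.py <<'E'
import numpy as np, cv2
from cell import monitor, read_camera, camera_model, env, regions_of
from scipy.spatial.transform import Rotation as R
def cam(n):
    m=camera_model(n); a=m['attitude']
    a=np.array(a,float)
    if a.shape==(3,3): Rm=a
    elif a.size==4: Rm=R.from_quat(a).as_matrix()
    else: Rm=R.from_euler('xyz',a,degrees=True).as_matrix()
    return m,Rm
def cloud(n,d):
    m,Rm=cam(n); v,u=np.mgrid[:384,:512]
    P=np.stack([(u-m['cx'])/m['fx']*d,(v-m['cy'])/m['fy']*d,d],-1)
    return P@Rm.T+np.array(m['xyz'])
def proj(n,p):
    m,Rm=cam(n); q=(np.atleast_2d(p)-np.array(m['xyz']))@Rm
    return np.c_[q[:,0]/q[:,2]*m['fx']+m['cx'],q[:,1]/q[:,2]*m['fy']+m['cy']]
def save(f,im): cv2.imwrite('pics/'+f,im[...,::-1])
E
python3 - <<'E'
from h import *
print(monitor.get_obs()); 
ims=[]
for n in ['scene','side','wrist']:
    print(n,camera_model(n)); im,d=read_camera(n); np.save(n+'_d.npy',d); np.save(n+'_i.npy',im)
    ims.append(im)
    P=cloud(n,d)
    for t in ['holder','flap','rib_top','cards','weight','glue','eraser']:
        for r in regions_of(n,t)[:3]:
            q=P[r['pixels']&(d>0)]
            print(n,t,round(r['p'],2),np.round(r['pixel']),r['pixels'].sum(),np.round(np.median(q,0),3) if len(q) else None, np.round(q.min(0),3) if len(q) else '',np.round(q.max(0),3) if len(q) else '')
save('scene.png',cv2.resize(ims[0],(800,600))); save('sw.png',cv2.resize(np.hstack(ims[1:]),(800,300)))
E
```

```text
{'time_s': 0.0, 'qpos': array([ 0.80941754, 18.43846346, -4.01548444, 83.17440019,  1.2970322 ,
       78.5395336 , -3.26176522]), 'joint_velocities': array([-2.27976478e-03,  3.49197785e-02, -1.18546999e-01, -6.99590618e-02,
        2.30929373e-02, -1.03511608e-04,  9.39285012e-02]), 'effort': array([-2.58547143e-04, -4.91284704e+01, -4.03903294e-01, -3.12526345e+01,
       -6.40594075e-02,  4.37659642e-02,  1.61017233e-04]), 'tool_pos': array([ 6.49494112e-01, -7.88812205e-05,  2.40472626e-01]), 'tool_rot': array([-175.89622261,   89.8926815 , -175.89730589]), 'force': array([0.13923424, 0.03740119, 0.78607448]), 'wrist_torque': array([-0.01776057,  0.02795346, -0.03626933]), 'grip_width': 0.0870018683169421}
scene {'fx': 368.20963657588845, 'fy': 368.20963657588845, 'cx': 254.9861399638516, 'cy': 198.40660786780128, 'xyz': array([0.13371939, 0.74388413, 0.58557502]), 'attitude': array([-123.92591055,    0.80071598, -148.60465827])}
scene holder 0.78 [282. 180.] 1172 [ 0.548 -0.079  0.026] [ 0.46  -0.214 -0.001] [ 0.639 -0.045  0.125]
scene flap 0.58 [282. 167.] 530 [ 0.557 -0.072 
[... 2933 characters left out ...]
st flap 0.28 [261. 236.] 493 [ 0.66  -0.08   0.031] [ 0.647 -0.098  0.004] [ 0.674 -0.072  0.047]
wrist rib_top 0.57 [185. 237.] 495 [ 0.575 -0.067  0.065] [ 0.55  -0.116  0.007] [0.606 0.007 0.225]
wrist cards 0.68 [192. 257.] 306 [ 0.571 -0.112  0.028] [ 0.527 -0.169  0.005] [ 0.581 -0.068  0.1  ]
wrist weight 0.82 [261. 235.] 509 [ 0.66  -0.081  0.031] [ 0.646 -0.1   -0.   ] [ 0.676 -0.072  0.047]
wrist glue 0.82 [117. 135.] 1113 [0.512 0.045 0.075] [ 0.457  0.021 -0.002] [0.517 0.056 0.088]
wrist eraser 0.74 [210. 325.] 293 [ 0.587 -0.235  0.013] [ 0.569 -0.247 -0.001] [ 0.608 -0.223  0.016]
wrist eraser 0.51 [115. 136.] 1105 [0.512 0.045 0.076] [ 0.494  0.031 -0.   ] [0.517 0.056 0.088]
```

```bash
python3 - <<'E'
from h import *
a=np.load('side_i.npy')[180:350,120:370]; b=np.load('wrist_i.npy')[90:360,80:330]
save('c.png',np.hstack([cv2.resize(a,(440,300),interpolation=2),cv2.resize(b,(360,389),interpolation=2)[:300]]))
save('c.png',np.vstack([cv2.resize(a,(600,408),interpolation=2)]))
save('w.png',cv2.resize(b,(556,600),interpolation=2))
# red flap mask & base fit
for n in ['side','scene','wrist']:
    im=np.load(n+'_i.npy');d=np.load(n+'_d.npy');P=cloud(n,d)
    h=cv2.cvtColor(im,cv2.COLOR_RGB2HSV)
    m=((h[...,0]<8)|(h[...,0]>172))&(h[...,1]>130)&(h[...,2]>60)&(d>0)&(P[...,1]>-.2)&(P[...,1]<0)&(P[...,0]>.48)&(P[...,0]<.63)
    q=P[m]; print(n,len(q),np.round(np.percentile(q,[2,50,98],axis=0),3))
    m=(abs(P[...,2]-.006)<.003)&(P[...,1]>-.25)&(P[...,1]<0)&(P[...,0]>.44)&(P[...,0]<.65)&(h[...,1]>50)&(h[...,0]>8)&(h[...,0]<30)
    q=P[m]
    if len(q)>20: print(' base',len(q),cv2.minAreaRect(q[:,:2].astype(np.float32)*1000))
E
```

```text
side 607 [[ 0.535 -0.086  0.035]
 [ 0.557 -0.077  0.08 ]
 [ 0.579 -0.069  0.123]]
 base 1392 ((572.9637451171875, -152.17825317382812), (182.1134033203125, 186.40911865234375), 19.504167556762695)
scene 408 [[ 0.536 -0.082  0.036]
 [ 0.555 -0.073  0.072]
 [ 0.577 -0.064  0.12 ]]
 base 485 ((575.3236694335938, -142.19869995117188), (186.57266235351562, 174.86412048339844), 20.274208068847656)
wrist 405 [[ 0.558 -0.072  0.037]
 [ 0.574 -0.067  0.064]
 [ 0.58  -0.063  0.122]]
 base 3124 ((574.9365234375, -145.9698486328125), (188.0394744873047, 175.9627227783203), 20.044050216674805)
```

View pics/c.png

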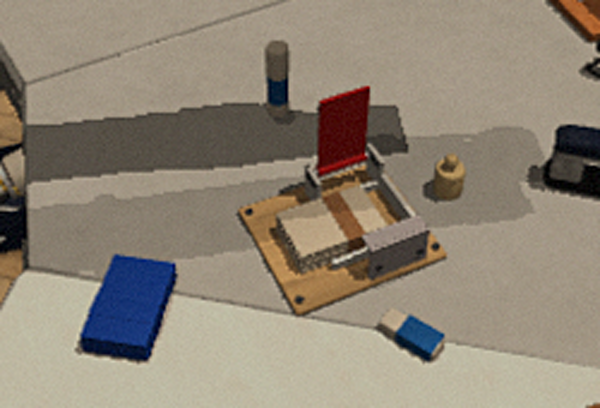

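View pics/w.png

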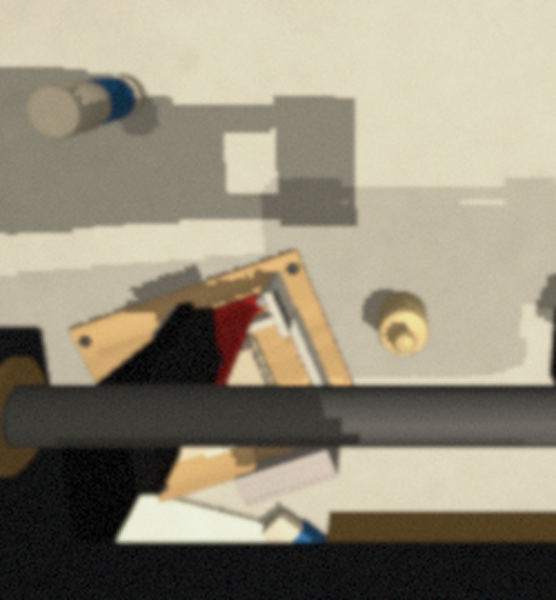

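View pics/scene.png

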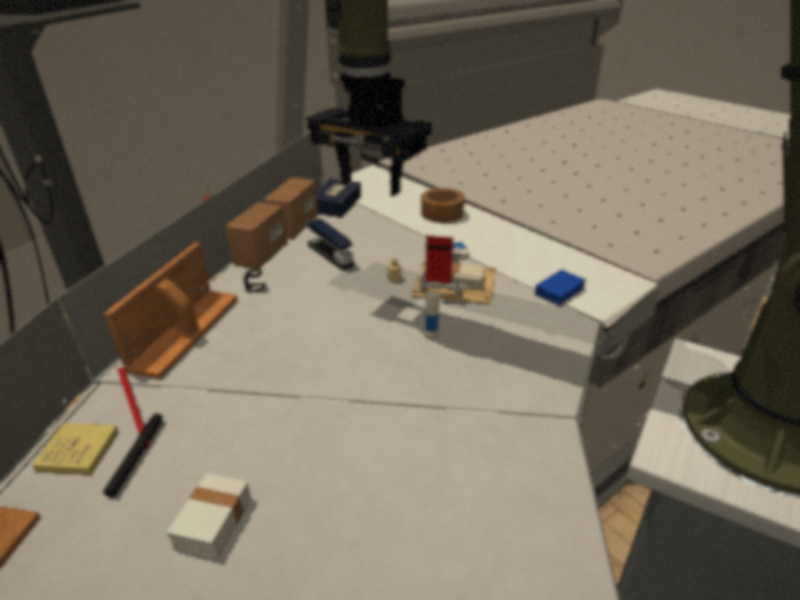

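The cards wanted are the pack in the bay at side pixel (255,273). There are two look-alikes to leave alone. One is the blue pack at side (172,307). The other is a loose pale banded pack lying at +y, at about scene (134,330). The close crop shows the pale, brown-banded pack in the bay, the upright red flap and the steel lip on the -y side. Next I'll refine the holder pose.

```bash
cat >> h.py <<'E'
def toH(P,T): # T=(x,y,yawdeg)
    c,s=np.cos(np.radians(T[2])),np.sin(np.radians(T[2])); d=P-np.array([T[0],T[1],0])
    return np.stack([c*d[...,0]+s*d[...,1],-s*d[...,0]+c*d[...,1],d[...,2]],-1)
def toW(p,T):
    c,s=np.cos(np.radians(T[2])),np.sin(np.radians(T[2])); p=np.array(p,float)
    return np.stack([c*p[...,0]-s*p[...,1]+T[0],s*p[...,0]+c*p[...,1]+T[1],p[...,2]],-1)
E
python3 - <<'E'
from h import *
allq=[];Ps={}
for n in ['side','scene','wrist']:
    im=np.load(n+'_i.npy');d=np.load(n+'_d.npy')
    # wrist camera pose unchanged since nothing moved
    P=cloud(n,d);h=cv2.cvtColor(im,cv2.COLOR_RGB2HSV);Ps[n]=(P,h,d)
    m=(P[...,2]>.002)&(P[...,2]<.2)&(P[...,1]>-.28)&(P[...,1]<.03)&(P[...,0]>.43)&(P[...,0]<.70)&(d>0)
    b=(abs(P[...,2]-.006)<.004)&m&(h[...,1]>70)&(h[...,0]>8)&(h[...,0]<28)
    b=cv2.morphologyEx(b.astype(np.uint8),cv2.MORPH_OPEN,np.ones((2,2)))
    k,l,s,_=cv2.connectedComponentsWithStats(b)
    for i in range(1,k):
        if s[i,4]>40: q=P[l==i]; allq.append(q); print(n,s[i,4],np.round(q.min(0),3),np.round(q.max(0),3))
Q=np.concatenate(allq)[:,:2]*1000
print(cv2.minAreaRect(Q.astype(np.float32)))
from scipy.optimize import minimize
best=None
def cost(T):
    p=toH(np.c_[Q,0*Q[:,0]],T)[:,:2]
    lo,hi=np.percentile(p,[1.5],axis=0)[0],np.percentile(p,[98.5],axis=0)[0]
    return np.abs(lo-[-87,-63]).sum()+np.abs(hi-[61,67]).sum()
for y0 in (15,20,25):
    r=minimize(cost,[587,-150,y0],method='Nelder-Mead',options=dict(maxiter=2000,xatol=.01))
    print(r.x,r.fun)
    if best is None or r.fun<best.fun: best=r
T=best.x*np.array([.001,.001,1]); np.save('T.npy',T)
for n in Ps:
    P,h,d=Ps[n];H=toH(P,T)*1000
    inb=(abs(H[...,0])<90)&(abs(H[...,1])<70)&(d>0)
    red=((h[...,0]<8)|(h[...,0]>172))&(h[...,1]>130)&(h[...,2]>60)&inb
    print(n,'red pct',np.round(np.percentile(H[red],[2,50,98],axis=0)).tolist())
    q=H[red];A=np.polyfit(q[:,2],q[:,1],1);print(' lean dy/dz',A,'ang',90+np.degrees(np.arctan(A[0])), 'dy/dx',np.polyfit(q[:,0],q[:,1],1))
    c=inb&(abs(H[...,1])<26)&(abs(H[...,2]-29)<3)
    if c.sum()>10:print(n,'cardtop',c.sum(),np.round(np.percentile(H[c],[1,3,50,97,99],axis=0)).tolist())
    c=inb&(abs(H[...,2]-45)<3)&(H[...,1]<-30)
    if c.sum()>10:print(n,'lip',c.sum(),np.round(np.percentile(H[c],[2,50,98],axis=0)).tolist())
from scipy.spatial.transform import Rotation as R
print(R.from_euler('xyz',monitor.get_obs()['tool_rot'],degrees=True).as_matrix().round(3))
for o in [(.505,.043,0),(.660,-.085,0),(.593,-.25,0)]: print(np.round(toH(np.array(o),T)*1000))
E
```

```text
side 138 [ 0.457 -0.722  0.003] [ 0.587 -0.057  0.691]
side 1158 [ 0.457 -0.722 -0.003] [ 0.644 -0.079  0.691]
side 108 [ 0.583 -0.166  0.003] [ 0.608 -0.087  0.046]
scene 449 [ 0.134 -0.216 -0.002] [0.613 0.744 0.586]
wrist 2065 [ 0.46  -0.132 -0.002] [0.649 0.076 0.385]
wrist 398 [ 0.569 -0.132  0.004] [0.649 0.076 0.385]
wrist 609 [ 0.502 -0.224 -0.002] [0.649 0.076 0.385]
((470.8070068359375, 49.5118408203125), (359.27850341796875, 1501.3470458984375), 12.436532020568848)
[553.65429031 -89.53090598  19.8870659 ] 71.23774900600371
[ 568.32727124 -115.1419704    19.64469934] 71.23240580134821
[556.64871922 -74.7466749   19.64469451] 71.23240640990676
side red pct [[-21.0, 37.0, 35.0], [2.0, 39.0, 80.0], [26.0, 42.0, 123.0]]
 lean dy/dz [-1.22312997e-02  4.03389796e+01] ang 89.29923309455913 dy/dx [5.28178730e-03 3.93589671e+01]
side cardtop 579 [[-76.0, -26.0, 26.0], [-74.0, -25.0, 26.0], [-32.0, -6.0, 28.0], [85.0, 16.0, 31.0], [88.0, 22.0, 31.0]]
side lip 190 [[-25.0, -70.0, 42.0], [3.0, -61.0, 44.0], [30.0, -52.0, 46.0]]
scene red pct [[-19.0, 39.0, 36.0], [1.0, 43.0, 72.0], [24.0, 49.0, 120.0]]
 lean dy/dz [3.03289564e-02 4.04923680e+01] ang 91.73718867933323 dy/dx [ 0.06962813 42.6073999 ]
scene cardtop 153 [[-73.0, -25.0, 26.0], [-73.0, -24.0, 27.0], [-44.0, -4.0, 28.0], [85.0, 17.0, 30.0], [88.0, 19.0, 31.0]]
scene lip 16 [[-22.0, -68.0, 43.0], [-16.0, -58.0, 45.0], [-10.0, -50.0, 47.0]]
wrist red pct [[6.0, 41.0, 37.0], [22.0, 44.0, 63.0], [27.0, 47.0, 120.0]]
 lean dy/dz [-4.23337203e-02  4.64743233e+01] ang 87.57590391138946 dy/dx [-0.11303802 45.87297933]
wrist cardtop 330 [[-9.0, -17.0, 26.0], [-7.0, -15.0, 26.0], [9.0, 2.0, 28.0], [89.0, 16.0, 32.0], [89.0, 21.0, 32.0]]
wrist lip 606 [[-24.0, -70.0, 43.0], [4.0, -60.0, 45.0], [31.0, -51.0, 47.0]]
[[ 0. -0.  1.]
 [-0.  1.  0.]
 [-1. -0.  0.]]
[ -6. 170.   0.]
[96. -2.  0.]
[ -22. -135.    0.]
```

```bash
python3 - <<'E'
from h import *
from scipy.optimize import minimize
T=np.load('T.npy');T[:2]=toW([-.0095,-.012,0],T)[:2];print('T0',T)
Ps={}
for n in ['side','scene','wrist']:
    im=np.load(n+'_i.npy');d=np.load(n+'_d.npy');P=cloud(n,d);Ps[n]=(P,cv2.cvtColor(im,cv2.COLOR_RGB2HSV),d)
Q=[]
for n in Ps:
    P,h,d=Ps[n];H=toH(P,T)
    m=(abs(P[...,2]-.006)<.004)&(d>0)&(h[...,1]>70)&(h[...,0]>8)&(h[...,0]<28)&(abs(H[...,0]+.013)<.085)&(abs(H[...,1]-.002)<.075)
    k,l,s,_=cv2.connectedComponentsWithStats(m.astype(np.uint8))
    for i in range(1,k):
        if s[i,4]>40: Q.append(P[l==i])
Q=np.concatenate(Q)*1000; Q[:,2]=0
def cost(T):
    p=toH(Q,T)[:,:2]
    lo,hi=np.percentile(p,[1,99],axis=0)
    lo2,hi2=np.percentile(p,[3,97],axis=0)
    return ((lo-[-88,-64])**2).sum()+((hi-[62,68])**2).sum()+.0*lo2.sum()
print(cv2.minAreaRect(Q[:,:2].astype(np.float32)))
r=minimize(cost,T*[1000,1000,1],method='Nelder-Mead',options=dict(maxiter=3000,xatol=.01));print(r.x,r.fun)
for T in (T,r.x*[.001,.001,1]):
  print('---',T)
  for n in Ps:
    P,h,d=Ps[n];H=toH(P,T)*1000
    inb=(abs(H[...,0])<90)&(abs(H[...,1])<70)&(d>0)
    red=((h[...,0]<8)|(h[...,0]>172))&(h[...,1]>130)&(h[...,2]>60)&inb&(H[...,2]>30)
    q=H[red];print(n,'red',np.round(np.percentile(q,[2,50,98],axis=0)).tolist(),'yaw err',np.degrees(np.arctan(np.polyfit(q[:,0],q[:,1],1)[0])))
    c=inb&(abs(H[...,1])<22)&(abs(H[...,2]-29)<4)&(H[...,0]<60)
    if c.sum()>10:print(' cardtop',c.sum(),np.round(np.percentile(H[c],[2,50,98],axis=0)).tolist())
    c=inb&(abs(H[...,2]-45)<3)&(H[...,1]<-30)
    if c.sum()>10:print(' lip',c.sum(),np.round(np.percentile(H[c],[2,50,98],axis=0)).tolist())
np.save('T.npy',r.x*[.001,.001,1])
im=np.load('side_i.npy').copy(); T=r.x*[.001,.001,1]
def L(pts,col):
    q=proj('side',toW(np.array(pts)/1000.,T)).astype(np.float32)
    cv2.polylines(big,[np.int32((q-[120,180])*3.2)],True,col,1)
big=cv2.resize(im[180:350,120:370],(800,544),interpolation=2)
L([[-88,-64,6],[62,-64,6],[62,68,6],[-88,68,6]],(0,255,0))
L([[-16,-40,45],[42,-40,45],[42,-55,45],[-16,-55,45]],(0,0,255))
L([[44,-32,26],[44,32,26],[44,32,6],[44,-32,6]],(255,0,255))
L([[-12,54,34],[38,54,34],[38,54,124],[-12,54,124]],(0,255,255))
save('ov.png',big)
E
```

```text
T0 [ 0.56341445 -0.12963729 19.64469934]
((550.0313720703125, -130.57994079589844), (152.5489959716797, 136.5445098876953), 19.74960708618164)
[ 562.65146068 -129.14025638   19.72347539] 1.9438788600836874
--- [ 0.56341445 -0.12963729 19.64469934]
side red [[-12.0, 49.0, 35.0], [12.0, 51.0, 80.0], [35.0, 54.0, 123.0]] yaw err 0.30262130649468694
 cardtop 631 [[-66.0, -21.0, 25.0], [-25.0, -1.0, 27.0], [44.0, 21.0, 30.0]]
 lip 215 [[-16.0, -59.0, 42.0], [12.0, -50.0, 44.0], [40.0, -40.0, 46.0]]
scene red [[-10.0, 52.0, 36.0], [11.0, 55.0, 73.0], [33.0, 61.0, 120.0]] yaw err 0.8782396367583416
 cardtop 149 [[-64.0, -20.0, 26.0], [-35.0, -1.0, 28.0], [47.0, 20.0, 30.0]]
 lip 16 [[-13.0, -56.0, 43.0], [-7.0, -46.0, 45.0], [-1.0, -38.0, 47.0]]
wrist red [[15.0, 53.0, 37.0], [31.0, 56.0, 63.0], [37.0, 59.0, 120.0]] yaw err -6.449226081000831
 cardtop 236 [[-13.0, -12.0, 25.0], [16.0, 12.0, 28.0], [49.0, 21.0, 30.0]]
 lip 621 [[-15.0, -58.0, 43.0], [13.0, -48.0, 45.0], [41.0, -39.0, 47.0]]
--- [ 0.56265146 -0.12914026 19.72347539]
side red [[-11.0, 48.0, 35.0], [12.0, 51.0, 80.0], [36.0, 53.0, 123.0]] yaw err 0.2244427560122525
 cardtop 635 [[-65.0, -21.0, 25.0], [-24.0, -1.0, 27.0], [45.0, 21.0, 30.0]]
 lip 215 [[-16.0, -60.0, 42.0], [12.0, -51.0, 44.0], [40.0, -41.0, 46.0]]
scene red [[-9.0, 51.0, 36.0], [12.0, 55.0, 73.0], [34.0, 60.0, 120.0]] yaw err 0.8017100908675941
 cardtop 154 [[-63.0, -21.0, 26.0], [-35.0, -1.0, 28.0], [48.0, 22.0, 30.0]]
 lip 16 [[-12.0, -56.0, 43.0], [-7.0, -47.0, 45.0], [-0.0, -38.0, 47.0]]
wrist red [[16.0, 52.0, 37.0], [32.0, 55.0, 63.0], [37.0, 59.0, 120.0]] yaw err -6.524859761200117
 cardtop 242 [[1.0, -7.0, 25.0], [17.0, 12.0, 28.0], [49.0, 22.0, 30.0]]
 lip 621 [[-14.0, -59.0, 43.0], [14.0, -49.0, 45.0], [41.0, -40.0, 47.0]]
```

View pics/ov.png

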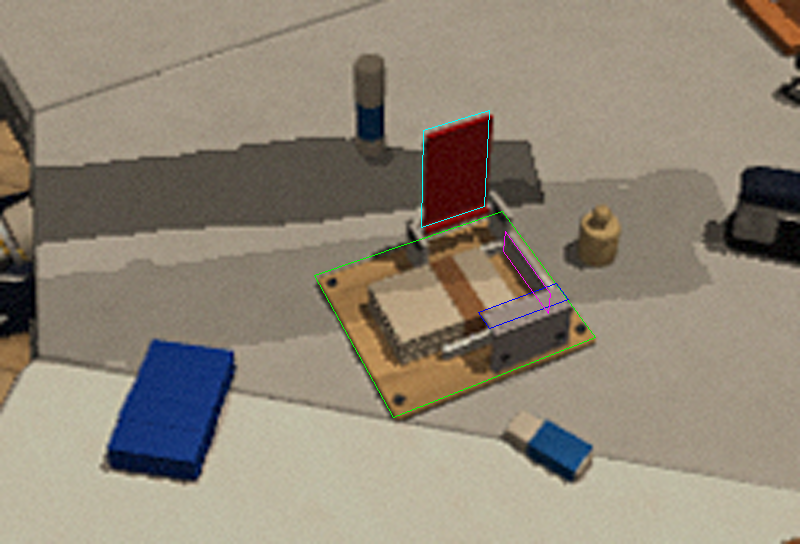

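Fit: holder at (0.563, -0.129), yaw 19.7°. The overlay matches the base (green), the lip (blue) and the flap. The cards' -x end is at about holder x -66, so the gap to the stop is about 25 mm. Now I'll shut the fingers, turn so the jaws lie along holder x, and go behind the pack.

Call:
step_arm(deltas=[[-1, 0, -0.042, -0.043, -7], [-1, 0, -0.084, -0.086, -14], [-1, 0, -0.126, -0.129, -19.7], [-1, 0, -0.168, -0.172, -19.7], [-1, 0, -0.168, -0.172, -19.7], [-1, 0.05, -0.168, -0.172, -19.7], [-1, 0.1, -0.168, -0.172, -19.7], [-1, 0.1, -0.168, -0.172, -19.7]], newtons=20)

```text
time_s: 2.2
tool_pos: [0.4756, -0.1664, 0.1382]
tool_rot: [141.7, 89.5, 161.4]
force: [-0.3, -0.3, 0.7]
grip_width: 0.0148
```

Call:
step_arm(deltas=[[-1, 0.05, 0, 0, 0], [-1, 0.09, 0, 0, 0], [-1, 0.1, 0, 0, 0], [-1, 0.1, 0, 0, 0], [-1, 0.1, 0, 0, 0]])

```text
time_s: 2.82
tool_pos: [0.48, -0.1685, 0.0439]
tool_rot: [-35.8, 89.8, -16.1]
force: [0.3, 0.6, 0.3]
grip_width: 0.0006
```

```bash
cat >> h.py <<'E'
def tool():
    o=monitor.get_obs();T=np.load('T.npy')
    print('H tcp',np.round(toH(o['tool_pos'],T)*1000,1),'F_H',np.round(toH(o['force'],[0,0,T[2]]),1),'grip',o['grip_width'],'t',o['time_s'])
    Rm=R.from_euler('xyz',o['tool_rot'],degrees=True).as_matrix(); print('jaw yaw',np.degrees(np.arctan2(Rm[1,2],Rm[0,2])),'tilt',Rm[:,0].round(3))
E
python3 - <<'E'
from h import *
tool()
im,d=read_camera('side'); save('s2.png',cv2.resize(im[160:350,100:370],(800,563),interpolation=2))
E
```

```text
H tcp [-91.1  -9.2  43.9] F_H [0.4 0.5 0.3] grip 0.0006281080848710001 t 2.825
jaw yaw 19.705266538290026 tilt [ 0.004 -0.001 -1.   ]
```

View pics/s2.png

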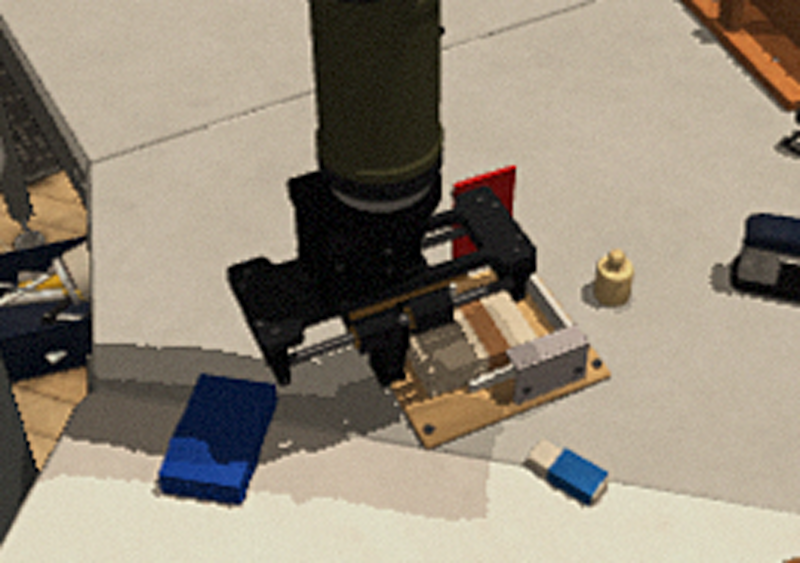

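The shut fingers stand just behind the pack's -x end, tip at about (385,378), and the body is clear of the flap. I'll lower 7 mm and push.

Call:
step_arm(deltas=[[-1, 0.007, 0, 0, 0], [-1, 0.007, 0, 0.004, 0], [-1, 0.007, 0, 0.008, 0], [-1, 0.007, 0, 0.012, 0], [-1, 0.007, 0, 0.016, 0], [-1, 0.007, 0, 0.02, 0], [-1, 0.007, 0, 0.023, 0], [-1, 0.007, 0, 0.026, 0], [-1, 0.007, 0, 0.029, 0]])

```text
time_s: 4.0
tool_pos: [0.5054, -0.1582, 0.0345]
tool_rot: [155.3, 90.0, 175.0]
force: [-0.7, -0.3, -0.7]
grip_width: 0.0006
```

```bash
python3 -c "
from h import *
tool()"
```

```text
H tcp [-63.7  -8.   34.5] F_H [-0.8 -0.1 -0.7] grip 0.0005917446605624029 t 4.0
jaw yaw 19.698298597106785 tilt [-0.  0. -1.]
```

Call:
step_arm(deltas=[[-1, 0, 0, 0.002, 0], [-1, 0, 0, 0.004, 0], [-1, 0, 0, 0.006, 0], [-1, 0, 0, 0.007, 0], [-1, 0, 0, 0.007, 0]])

```text
time_s: 4.62
tool_pos: [0.5121, -0.1558, 0.0346]
tool_rot: [-22.4, 90.0, -2.7]
force: [0.3, -0.5, -0.8]
grip_width: 0.0002
```

```bash
python3 -c "
from h import *
tool()"
```

```text
H tcp [-56.6  -8.1  34.6] F_H [ 0.1 -0.5 -0.8] grip 0.0001718549164482009 t 4.625
jaw yaw 19.707626636773032 tilt [ 0. -0. -1.]
```

Call:
step_arm(deltas=[[-1, 0, 0, 0.001, 0], [-1, 0, 0, 0.002, 0], [-1, 0, 0, 0.003, 0], [-1, 0, 0, 0.003, 0]])

```text
time_s: 5.12
tool_pos: [0.515, -0.1548, 0.0346]
tool_rot: [-22.2, 90.0, -2.5]
force: [0.9, -0.6, -0.5]
grip_width: 0.0005
```

```bash
python3 - <<'E'
from h import *
tool()
im,d=read_camera('side'); save('s3.png',cv2.resize(im[210:320,170:350],(800,489),interpolation=2))
P=cloud('side',d);H=toH(P,np.load('T.npy'))*1000
h=cv2.cvtColor(im,cv2.COLOR_RGB2HSV)
for y in (-22,-14,-5,5):
  c=(abs(H[...,1]-y)<4)&(abs(H[...,2]-28)<3.5)&(d>0)&(abs(H[...,0])<60)
  print(y,np.round(np.sort(H[c][:,0])[::4]))
E
```

```text
H tcp [-53.5  -8.1  34.6] F_H [ 0.6 -0.8 -0.5] grip 0.0004706532117079151 t 5.125
jaw yaw 19.703649718938735 tilt [ 0. -0. -1.]
-22 [-50. -45. -42. -39. -37. -34. -30. -26. -23. -21. -18. -15. -13. -10.
  -6.  -4.  -1.   2.   5.   8.  11.  14.  17.  21.  25.  29.  30.  33.
  36.  39.  48.]
-14 [-60. -52. -42. -38. -36. -33. -31. -29. -27. -23. -21. -17. -13.  -9.
  -6.  -3.  -2.   1.   6.   8.  13.  16.  18.  20.  23.  27.  30.  34.
  39.  45.]
-5 [-35. -33. -28. -26. -23. -19. -17. -13. -11.  -7.  -4.  -2.   1.   4.
   8.  11.  13.  17.  22.  26.  28.  31.  34.  38.  49.]
5 [-29. -25. -14.  -6.   0.  11.  12.  17.  21.  23.  26.  29.  32.  34.
  38.  46.]
```

View pics/s3.png

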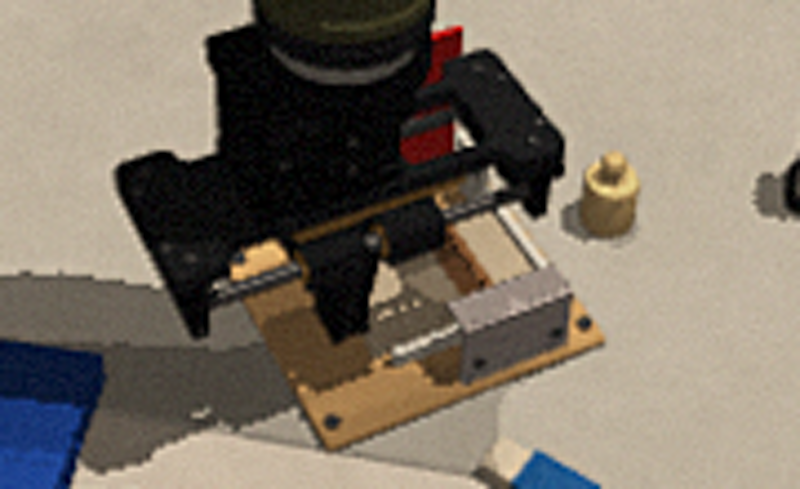

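The pack now sits almost at the stop at (545,250), with the fingers behind its end at (350,320). I'll keep pushing until the force rises.

Call:
step_arm(deltas=[[-1, 0, 0, 0.001, 0], [-1, 0, 0, 0.002, 0], [-1, 0, 0, 0.003, 0], [-1, 0, 0, 0.003, 0]])

```text
time_s: 5.68
tool_pos: [0.5178, -0.1538, 0.0346]
tool_rot: [-15.1, 90.0, 4.6]
force: [-0.1, 0.8, -0.0]
grip_width: 0.0004
```

```bash
python3 -c "
from h import *
tool()"
```

```text
H tcp [-50.6  -8.   34.6] F_H [ 0.2  0.7 -0. ] grip 0.00037381208993846656 t 5.675
jaw yaw 19.70485085641752 tilt [ 0.  0. -1.]
```

Call:
step_arm(deltas=[[-1, 0, 0, 0.001, 0], [-1, 0, 0, 0.002, 0], [-1, 0, 0, 0.003, 0], [-1, 0, 0, 0.003, 0]])

```text
time_s: 6.18
tool_pos: [0.5192, -0.1534, 0.0344]
tool_rot: [169.0, 89.9, -171.4]
force: [-4.0, -2.1, 2.7]
grip_width: 0.0005
```

Call:
step_arm(deltas=[[-1, 0, 0, 0.001, 0], [-1, 0, 0, 0.002, 0], [-1, 0, 0, 0.002, 0]])

```text
time_s: 6.55
tool_pos: [0.5194, -0.1535, 0.0341]
tool_rot: [168.4, 89.7, -172.0]
force: [-9.0, -2.8, 5.3]
grip_width: 0.0004
```

The stop was reached: force rose to 9 N and motion ceased. Now back off, go up, and go over to the outer side of the flap.

Call:
step_arm(deltas=[[-1, 0, 0, -0.012, 0], [-1, -0.05, 0, -0.012, 0], [-1, -0.1, 0, -0.012, 0], [-1, -0.145, 0, -0.012, 0], [-1, -0.145, 0.03, 0.015, 0], [-1, -0.145, 0.065, 0.037, 0], [-1, -0.145, 0.098, 0.06, 0], [-1, -0.145, 0.098, 0.06, 0], [-1, -0.145, 0.098, 0.06, 0]])

```text
time_s: 7.68
tool_pos: [0.5458, -0.0402, 0.1796]
tool_rot: [-43.9, 89.9, -24.2]
force: [-0.9, -0.1, -0.2]
grip_width: 0.0006
```

```bash
python3 - <<'E'
from h import *
tool()
T=np.load('T.npy')
im,d=read_camera('side');H=toH(cloud('side',d),T)*1000
h=cv2.cvtColor(im,cv2.COLOR_RGB2HSV)
inb=(d>0)&(abs(H[...,0])<90)&(abs(H[...,1])<70)
red=((h[...,0]<8)|(h[...,0]>172))&(h[...,1]>130)&(h[...,2]>60)&inb&(H[...,2]>30)
q=H[red];print(np.round(np.percentile(q,[2,50,98],axis=0)),np.polyfit(q[:,2]-34,q[:,1],1))
for y in (-22,-14,-5,5):
  c=(abs(H[...,1]-y)<4)&(abs(H[...,2]-28)<3.5)&(d>0)&(abs(H[...,0])<60)
  print(y,np.round(np.sort(H[c][:,0])[[0,1,2,3,-3,-2,-1]],1))
save('s4.png',cv2.resize(im[200:320,160:360],(800,480),interpolation=2))
E
```

```text
H tcp [ 14.2  89.4 179.6] F_H [-0.9  0.2 -0.2] grip 0.0005634107720304273 t 7.675
jaw yaw 19.70350846261132 tilt [ 0.001 -0.    -1.   ]
[[-12.  48.  35.]
 [ 12.  51.  80.]
 [ 36.  53. 123.]] [-1.37671792e-02  5.12508070e+01]
-22 [-42.4 -41.1 -40.  -39.7  45.5  45.8  48.4]
-14 [-40.8 -40.7 -40.  -39.7  46.1  46.7  48.8]
-5 [-40.9 -40.1 -38.8 -38.8  47.   48.1  48.3]
5 [-41.6 -40.8 -40.7 -40.6  47.3  47.4  47.8]
```

View pics/s4.png

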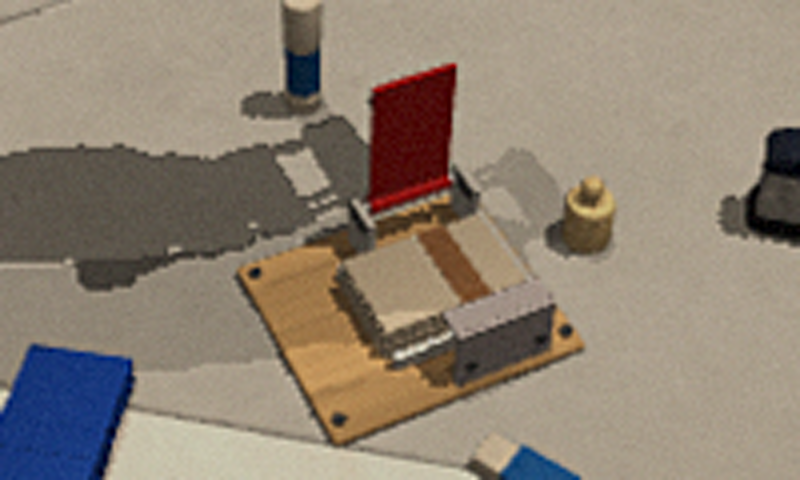

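The pack is home: its -x end is at about -41 and its far end is against the stop. The flap is upright and the finger is behind it. Start the fold.

Call:
step_arm(deltas=[[-1, 0.04, -0.005, 0, 0], [-1, 0.078, -0.005, 0, 0], [-1, 0.078, -0.007, 0, 0], [-1, 0.077, -0.016, 0, 0], [-1, 0.077, -0.025, 0, 0], [-1, 0.077, -0.034, 0, 0], [-1, 0.076, -0.042, 0, 0], [-1, 0.076, -0.05, 0, 0], [-1, 0.081, -0.057, 0, 0], [-1, 0.087, -0.063, 0, 0], [-1, 0.087, -0.063, 0, 0]])

```text
time_s: 9.1
tool_pos: [0.5667, -0.0997, 0.0919]
tool_rot: [176.0, 89.9, -164.4]
force: [-0.1, -0.1, -0.3]
grip_width: 0.0002
```

```bash
cat >> h.py <<'E'
def flap():
    T=np.load('T.npy')
    for n in ('side','scene'):
        im,d=read_camera(n);H=toH(cloud(n,d),T)*1000
        h=cv2.cvtColor(im,cv2.COLOR_RGB2HSV)
        inb=(d>0)&(abs(H[...,0])<90)&(abs(H[...,1])<70)
        red=((h[...,0]<8)|(h[...,0]>172))&(h[...,1]>130)&(h[...,2]>50)&inb&(H[...,2]>28)
        q=H[red]
        if len(q)>20: print(n,len(q),np.round(np.percentile(q,[2,50,98],axis=0)).tolist(),'dz/dy',np.polyfit(q[:,1],q[:,2],1))
        np.save(n+'_last.npy',im)
E
python3 -c "
from h import *
tool();flap()"
```

```text
H tcp [13.7 26.4 91.9] F_H [-0.2 -0.1 -0.3] grip 0.00015704115877365895 t 9.1
jaw yaw 19.65560647248721 tilt [-0.001 -0.    -1.   ]
side 117 [[-13.0, -13.0, 36.0], [1.0, 3.0, 85.0], [33.0, 56.0, 96.0]] dz/dy [-0.90483374 85.5422791 ]
scene 360 [[-9.0, -4.0, 35.0], [11.0, 36.0, 56.0], [35.0, 59.0, 95.0]] dz/dy [-0.88308154 88.45437451]
```

Call:
step_arm(deltas=[[-1, 0.005, -0.007, 0, 0], [-1, 0.009, -0.012, 0, 0], [-1, 0.015, -0.017, 0, 0], [-1, 0.021, -0.021, 0, 0], [-1, 0.026, -0.024, 0, 0], [-1, 0.031, -0.025, 0, 0], [-1, 0.034, -0.026, 0, 0], [-1, 0.034, -0.026, 0, 0]])

```text
time_s: 10.2
tool_pos: [0.5757, -0.1236, 0.0584]
tool_rot: [-125.6, 90.0, -105.9]
force: [-0.7, 0.9, 0.5]
grip_width: 0.0002
```

```bash
python3 -c "
from h import *
tool();flap()
a=np.load('side_last.npy')[200:320,160:360];b=np.load('scene_last.npy')[140:220,220:353]
save('s5.png',np.hstack([cv2.resize(x,(400,240),interpolation=2) for x in (a,b)]))"
```

```text
H tcp [14.2  0.8 58.4] F_H [-0.4  1.1  0.5] grip 0.00016703064990829225 t 10.2
jaw yaw 19.703338451591808 tilt [-0. -0. -1.]
side 352 [[-12.0, -35.0, 35.0], [2.0, -3.0, 38.0], [37.0, 54.0, 68.0]] dz/dy [-0.10033416 40.5790753 ]
scene 229 [[-10.0, -15.0, 34.0], [13.0, 27.0, 38.0], [37.0, 60.0, 45.0]] dz/dy [-0.04403528 39.34228327]
```

View pics/s5.png

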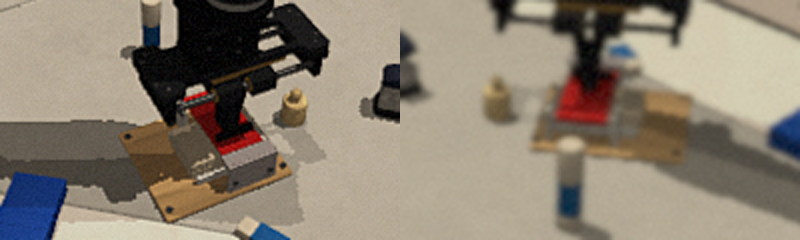

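The flap is nearly flat: the finger stands on it at about (232,125) on the left, and its edge is still clear of the lip. Press down a little more.

Call:
step_arm(deltas=[[-1, 0.002, 0, 0, 0], [-1, 0.004, 0, 0, 0], [-1, 0.004, 0, 0, 0]])

```text
time_s: 10.68
tool_pos: [0.5759, -0.1237, 0.0551]
tool_rot: [-57.8, 90.0, -38.1]
force: [-1.8, 0.2, 3.7]
grip_width: 0.0008
```

```bash
python3 -c "
from h import *
tool()"
```

```text
H tcp [14.3  0.6 55.1] F_H [-1.6  0.8  3.7] grip 0.0008309427454943382 t 10.675
jaw yaw 19.692616378394955 tilt [ 0. -0. -1.]
```

Call:
step_arm(deltas=[[-1, 0, -0.002, 0, 0], [-1, 0, -0.004, 0, 0], [-1, 0, -0.006, 0, 0], [-1, 0, -0.008, 0, 0], [-1, 0, -0.01, 0, 0], [-1, 0, -0.012, 0, 0], [-1, 0, -0.014, 0, 0]])

```text
time_s: 11.55
tool_pos: [0.5807, -0.1349, 0.0549]
tool_rot: [71.9, 89.9, 91.6]
force: [-1.5, 4.6, 5.1]
grip_width: 0.0004
```

```bash
python3 -c "
from h import *
tool();flap()"
```

```text
H tcp [ 15.  -11.5  54.9] F_H [0.1 4.9 5.1] grip 0.00038243272882007665 t 11.55
jaw yaw 19.76091173502084 tilt [-0.     0.002 -1.   ]
side 269 [[-31.0, -39.0, 33.0], [-0.0, 2.0, 35.0], [36.0, 46.0, 116.0]] dz/dy [-0.21664696 40.61047483]
scene 216 [[-10.0, -23.0, 32.0], [14.0, 20.0, 36.0], [38.0, 52.0, 41.0]] dz/dy [2.20373369e-04 3.65503367e+01]
```

Call:
step_arm(deltas=[[-1, 0, -0.002, 0, 0], [-1, 0, -0.004, 0, 0], [-1, 0, -0.006, 0, 0], [-1, 0, -0.007, 0, 0]])

```text
time_s: 12.15
tool_pos: [0.583, -0.1416, 0.0549]
tool_rot: [69.8, 89.9, 89.6]
force: [-1.0, 3.1, 5.1]
grip_width: 0.0006
```

Call:
step_arm(deltas=[[-1, 0, -0.0015, 0, 0], [-1, 0, -0.003, 0, 0], [-1, 0, -0.003, 0, 0]])

```text
time_s: 12.52
tool_pos: [0.5834, -0.1422, 0.0546]
tool_rot: [93.7, 89.7, 113.5]
force: [-4.3, 7.2, 7.3]
grip_width: 0.0005
```

```bash
python3 -c "
from h import *
tool();flap()"
```

```text
H tcp [ 15.1 -19.3  54.6] F_H [-1.7  8.2  7.3] grip 0.0005065021544182156 t 12.525
jaw yaw 19.81895279220968 tilt [-0.002  0.005 -1.   ]
side 232 [[-41.0, -46.0, 33.0], [-1.0, 0.0, 35.0], [36.0, 38.0, 138.0]] dz/dy [-0.5027386  42.86517824]
scene 210 [[-9.0, -31.0, 33.0], [13.0, 14.0, 36.0], [37.0, 44.0, 41.0]] dz/dy [6.99286296e-03 3.63184954e+01]
```

At the stop: force rose to 8 N with almost no motion, and the hinge edge moved 54→38. Ease off and lift.

Call:
step_arm(deltas=[[-1, 0, -0.0015, 0, 0], [-1, 0, 0.002, 0, 0], [-1, -0.004, 0.002, 0, 0], [-1, -0.02, 0.003, 0, 0], [-1, -0.06, 0.003, 0, 0], [-1, -0.12, 0.003, 0, 0], [-1, -0.16, 0.03, 0.0, 0], [-1, -0.16, 0.08, 0, 0], [-1, -0.16, 0.13, 0, 0], [-1, -0.16, 0.13, 0, 0], [-1, -0.16, 0.13, 0, 0]])

```text
time_s: 14.0
tool_pos: [0.5406, -0.0255, 0.2155]
tool_rot: [-61.8, 89.8, -42.2]
force: [-0.7, -1.2, -0.4]
grip_width: 0.0006
```

```bash
python3 -c "
from h import *
tool();flap()
T=np.load('T.npy')
im,d=read_camera('side');H=toH(cloud('side',d),T)*1000
for x in (-25,-18):
  pass
c=(d>0)&(abs(H[...,1])<22)&(abs(H[...,2]-28)<3.5)&(H[...,0]<-14)&(H[...,0]>-80)
print('cards -x end',np.round(np.sort(H[c][:,0])[:8],1))
save('s6.png',cv2.resize(im[200:320,160:360],(800,480),interpolation=2))"
```

```text
H tcp [ 14.2 105.  215.5] F_H [-1.1 -0.9 -0.4] grip 0.0005949339920027926 t 14.0
jaw yaw 19.619500856298963 tilt [ 0.002 -0.002 -1.   ]
side 527 [[-11.0, -35.0, 34.0], [12.0, 6.0, 37.0], [36.0, 39.0, 41.0]] dz/dy [-0.05491852 37.95311449]
scene 254 [[-9.0, -31.0, 32.0], [13.0, 8.0, 38.0], [36.0, 44.0, 44.0]] dz/dy [-0.06470467 38.83774996]
cards -x end [-42.2 -42.1 -42.  -41.7 -41.6 -41.5 -41.4 -41.2]
```

View pics/s6.png

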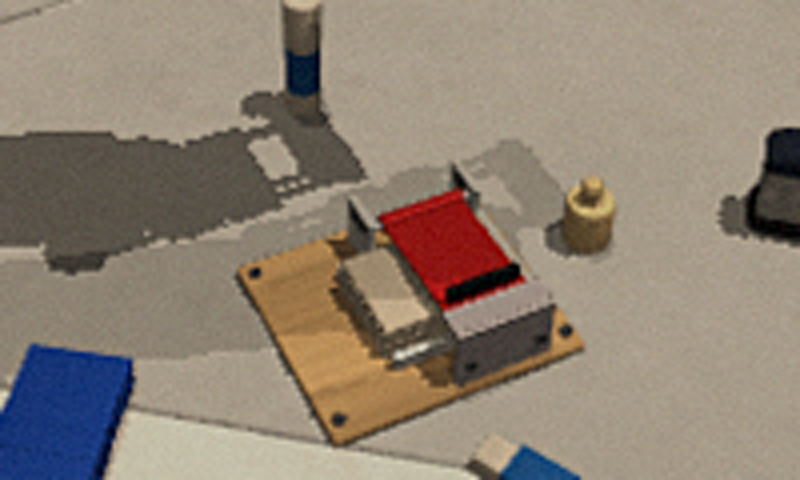

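The flap stays shut at about 0.06 rad, with its edge under the lip at (500,305) and the rib next to it. The pack's end is at holder x -42, which is home, and the bystanders are unmoved. Handing in.

```bash
python3 -c "
from h import *
print(env.sign_off())"
```

```text
the job is handed in; nothing more can be done
None
```

The holder is closed and the job was handed in at about 14 s of the 48 s allowed. Hand-in reports no verdict, so the result rests on my own last checks.

- **Cards:** I pushed the pack along the bay until the force rose to about 9 N and it stopped moving. Its -x end now measures about -42 mm in the holder frame, which puts its origin at about +1 mm, fully home.
- **Flap:** I folded it flat with the shut fingertips and pushed it by the rib to its stop, where the force was about 8 N. After letting go it rests at 0.055 to 0.065 rad (limit 0.12), with its edge under the lip. The hinge edge moved about 15 to 16 mm.
- **Bystanders:** the weight, glue stick and eraser look unmoved in the last picture, though I did not measure them again. The robot is clear of everything.

The "side" and "scene" cameras disagreed by about 5 mm on the flap's absolute position, but both showed about the same travel. No check failed.

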